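# Open the touch-latch stock bin for the bearing

### The job

The steel bearing on the counter is to be put away: open up the bin that it lies in front of. Press the thumb disc at the front of that bin's lid to release the touch latch, let the lid spring ajar, then push the lid back with the fingertips until it leans open by itself, past upright. Leave the other two lids shut, and leave the bearing, the can, the carton and the jar where they are.

Things in the scene. Friction and masses are not known exactly. Their poses are not given: they have to be found in the camera images.
- rack: Fixed row of three equal grey steel stock bins, each with its own hinged lid. Origin: centre of its underside. x points level from the bins' front (nearest the robot, card holders) to their back, y left along the row, z up. Each bin is 120 mm deep (x -60 to +60), 118 wide, walls 3, rim 82 mm above the counter; bin centres at y = +134 (left), 0, -134 mm (right).
- lid_left (a joint): Angle of the left (rack +y) bin's lid, rad: 0 closed and latched (at the start), pressed in to a stop at -0.065, ajar about 0.67, upright 1.57, fully open (stop) 2.1. Pressing the disc 4 to 5 mm down (past -0.05; 2 to 4 N) and letting it up frees the lid; a sprung pin lifts it ajar. A freed lid does not latch again. It falls back to ajar from short of upright, leans open past it. 0.15 kg, damped.
- lid_left_press (a point): Centre of the thumb disc (34 mm round) on top of the left (rack +y) lid near its front edge, 95 mm in front of the hinge line, 98 mm above the counter when closed; moves with the lid. The lid is a 6 mm panel, 124 mm wide, reaching 121 mm in front of its hinge, with a front lip hanging 12 mm below its underside.
- lid_left_hinge (a point): Middle of the left (rack +y) lid's hinge line, at the back of the bin (rack x = +55 mm), 92 mm above the counter, level with the underside of the closed lid. The hinge runs along the rack's y; the front edge swings up and back. Pushed straight back at its front edge, the ajar lid can bind by friction: follow the edge's arc, up and back.
- lid_mid (a joint): Angle of the middle bin's lid, rad: 0 closed and latched (at the start), pressed in to a stop at -0.065, ajar about 0.67, upright 1.57, fully open (stop) 2.1. Pressing the disc 4 to 5 mm down (past -0.05; 2 to 4 N) and letting it up frees the lid; a sprung pin lifts it ajar. A freed lid does not latch again. It falls back to ajar from short of upright, leans open past it. 0.15 kg, damped.
- lid_mid_press (a point): Centre of the thumb disc (34 mm round) on top of the middle lid near its front edge, 95 mm in front of the hinge line, 98 mm above the counter when closed; moves with the lid. The lid is a 6 mm panel, 124 mm wide, reaching 121 mm in front of its hinge, with a front lip hanging 12 mm below its underside.
- lid_mid_hinge (a point): Middle of the middle lid's hinge line, at the back of the bin (rack x = +55 mm), 92 mm above the counter, level with the underside of the closed lid. The hinge runs along the rack's y; the front edge swings up and back. Pushed straight back at its front edge, the ajar lid can bind by friction: follow the edge's arc, up and back.
- lid_right (a joint): Angle of the right (rack -y) bin's lid, rad: 0 closed and latched (at the start), pressed in to a stop at -0.065, ajar about 0.67, upright 1.57, fully open (stop) 2.1. Pressing the disc 4 to 5 mm down (past -0.05; 2 to 4 N) and letting it up frees the lid; a sprung pin lifts it ajar. A freed lid does not latch again. It falls back to ajar from short of upright, leans open past it. 0.15 kg, damped.
- lid_right_press (a point): Centre of the thumb disc (34 mm round) on top of the right (rack -y) lid near its front edge, 95 mm in front of the hinge line, 98 mm above the counter when closed; moves with the lid. The lid is a 6 mm panel, 124 mm wide, reaching 121 mm in front of its hinge, with a front lip hanging 12 mm below its underside.
- lid_right_hinge (a point): Middle of the right (rack -y) lid's hinge line, at the back of the bin (rack x = +55 mm), 92 mm above the counter, level with the underside of the closed lid. The hinge runs along the rack's y; the front edge swings up and back. Pushed straight back at its front edge, the ajar lid can bind by friction: follow the edge's arc, up and back.
- bearing_center (a point): Centre of the steel bearing, a plain ring 60 mm in diameter with a 25 mm hole, 22 mm high, lying flat on the counter in front of one of the three bins, its centre about 88 mm in front of that bin's front face. Loose; not to be moved.
- can_center (a point): Centre of a loose closed can, 48 mm in diameter and 60 mm high, upright in front of another of the bins. Not to be moved.
- carton_center (a point): Centre of a loose cardboard carton, 46 x 52 x 50 mm high, in front of the remaining bin. Not to be moved.
- jar_center (a point): Centre of a loose glass jar with a steel cap, 64 mm in diameter and 85 mm high, standing right of the rack. Not to be moved.

How it is judged:
On the way, in this order (a step that is already met when the one before it is completed fails the run):
1. the lid of the bearing's bin is pressed in (at least 0.03 rad below closed) (((y of bearing_center in the frame of rack above 0.067 m and value of joint lid_left below -0.03 rad) or (y of bearing_center in the frame of rack between -0.067 and 0.067 m and value of joint lid_mid below -0.03 rad) or (y of bearing_center in the frame of rack below -0.067 m and value of joint lid_right below -0.03 rad))), for 0.02 s.
2. that lid has sprung ajar (0.4 to 1.1 rad) (((y of bearing_center in the frame of rack above 0.067 m and value of joint lid_left between 0.4 and 1.1 rad) or (y of bearing_center in the frame of rack between -0.067 and 0.067 m and value of joint lid_mid between 0.4 and 1.1 rad) or (y of bearing_center in the frame of rack below -0.067 m and value of joint lid_right between 0.4 and 1.1 rad))), for 0.2 s.
At the end, for the whole second after the job is handed in: The lid of the bin with the bearing in front of it stands open past upright (over 1.7 rad) and at rest; the other two lids are closed (under 0.05 rad); bearing, can, carton and jar are within 15 mm of where they started (((y of bearing_center in the frame of rack above 0.067 m and value of joint lid_left above 1.7 rad and velocity of joint lid_left between -0.1 and 0.1 rad/s and value of joint each of lid_mid, lid_right below 0.05 rad) or (y of bearing_center in the frame of rack between -0.067 and 0.067 m and value of joint lid_mid above 1.7 rad and velocity of joint lid_mid between -0.1 and 0.1 rad/s and value of joint each of lid_left, lid_right below 0.05 rad) or (y of bearing_center in the frame of rack below -0.067 m and value of joint lid_right above 1.7 rad and velocity of joint lid_right between -0.1 and 0.1 rad/s and value of joint each of lid_left, lid_mid below 0.05 rad)) and distance of each of bearing_center, can_center, carton_center, jar_center from where it was at the start of the episode below 0.015 m); the robot touches nothing.
It fails at once if a lid of another bin is released ((y of bearing_center in the frame of rack above 0.067 m and value of joint any of lid_mid, lid_right above 0.08 rad) or (y of bearing_center in the frame of rack between -0.067 and 0.067 m and value of joint any of lid_left, lid_right above 0.08 rad) or (y of bearing_center in the frame of rack below -0.067 m and value of joint any of lid_left, lid_mid above 0.08 rad)).
It fails at once if the bearing, can, carton or jar is moved or lifted more than 15 mm (distance of any of bearing_center, can_center, carton_center, jar_center from where it was at the start of the episode above 0.015 m).
It also fails if it takes over 48 s, if anything falls off the work surface, if the arm or the gripper's body presses on something with over 40 N, if the wrist force passes 120 N, or if a joint passes its speed limit or range.

### The arm

A 7-joint arm with a two-finger parallel gripper is mounted at the origin on the work surface. World frame = base frame: x ahead of the robot, y to its left, z up, the work surface at z = 0. Lengths are in m, angles in rad, forces in N, time in s.
With the tool pointing down it reaches from about 0.4 to 0.85 m from the base axis. Payload 10.4 kg.
Tool frame: the origin (TCP) lies between the finger pads; the fingertips stand tips_ahead ahead of it and the grasp point (between the pads) lies 11 mm behind it (tips_ahead is the distance from the TCP to the fingertips, in m); z points along the fingers, x is the direction in which the jaws open and shut, and the axes are right-handed (so a half turn about z gives the same grasp; the last joint's range is limited). The gripper opens to 87 mm and grips with 3 to 60 N. Pads are 19 mm wide; open, the fingers measure 117 mm over their backs; the gripper's body (75 mm by 190 mm) begins 51 mm behind the grasp point.
Start: joints at [-1.274, 0.332, -0.065, 1.46, 0.022, 1.35, -0.088], TCP at [0.196, 0.593, 0.231] pointing down, gripper open.
Joint ranges: [-2.6, 2.6], [-0.5, 2.12], [-1.47, 1.34], [0.16, 2.42], [-1.27, 4.41], [0.06, 2.06], [-2.6, 2.6]. Speed limits (rad/s): [2.22, 2.22, 2.79, 2.79, 3.14, 3.14, 3.14].

### API

Orientations are given as a unit quaternion [x, y, z, w].
In Python, from bench import read_state, camera, close_job, tips_ahead gives the robot as it stands.
- The arm moves only by the tool arm_command, never from a script. Its argument "commands" is a list that holds one entry, the list of rows, each a list of 7 numbers: the turn, a rotation vector about the tool's x, y, z in rad, then the shift along the tool's x, y, z in m, then the opening in per cent of the stroke, from 0 (shut) to 100 (fully open). In form: [[[rx, ry, rz, x, y, z, claw], ...]]. A call has 1 to 20 rows; each row shifts and turns the commanded pose from where the row before left it, along the tool's axes as they then stand; what a row does not reach is not made up. A row lasts 1/8 s, in which the tool goes at most 62.5 mm and 10.7 degrees, less where a joint would pass 70% of its speed; a pose out of reach is approached as far as the arm can. A call with a gripper value outside its range is refused whole. The fingers move at their own pace and stop on an object; "newtons" is the grip in N (left out, the last holds). Time passes only in rows, so rows that do not move let the fingers close. It gives the time, the measured TCP pose, the force and the opening at its end, in the units of the state.
- read_state(): the state, without advancing time (a new reading comes with each control period).
- camera(name): name is "scene" or "side" or "wrist"; returns a dict with "frame" (480x640x3 uint8, red, green, blue), "vfov" (degrees; the focal length in pixels is half the picture's height over the tangent of half this angle, whatever the lens; pixels are square), "cx", "cy" (the principal point, pixels), "R" (3x3) and "t" (3): a world point X has camera coordinates R X + t. Camera axes: x right, y down, z forward; pixel columns grow to the right and rows downward; lengths in m; the calibration is good to about 2 mm. The wrist camera is an equidistant fisheye: a pixel r from the principal point sees the ray r / f radians off the axis. A picture is of the moment at which its call begins. There is no depth.
- close_job(): hands the job in, once; it reports no verdict.
The state is a dict: "time": time; "joint_positions": joint angles; "joint_vel": joint speeds; "joint_torque": joint torques, N m; "ee_pos": TCP position; "eef_rot": TCP orientation; "ft_force": force on the tool from outside, world axes, zero at the start; "torque": the same for the moment, N m; "width": finger opening in m.
Only numpy, scipy, OpenCV 4.12 (cv2) and the standard library are available. Lean on these libraries where they do the work, as an engineer would, in place of code of your own. Each camera call takes 0.05 s, during which the arm holds its last target.

## Working session

There is one attempt and no reset: what is moved stays moved. The work goes in short steps, Python scripts to look and compute and a tool call to move; the robot and the scene stay as the last step left them, time stands still between calls to the robot, and variables do not carry over. Pictures are saved under pics/ and viewed, and the job is handed in when it is done.

Besides the shell and the picture viewer there is one more tool, called after ">>>" by a JSON object that holds its "api" and its "payload". arm_command: Moves the arm, as the interface text tells. Its arguments: {"type":"object","properties":{"commands":{"type":"array"},"newtons":{"type":"number"}},"required":["commands"]}

```bash
mkdir -p pics; python3 - <<'E'
from bench import *
import cv2,bench
s=read_state();print(s, tips_ahead)
for n in ["scene","side","wrist"]:
    c=camera(n);cv2.imwrite(f"pics/{n}0.png",c["frame"][:,:,::-1]);print(n,c["vfov"],c["cx"],c["cy"],c["R"],c["t"])
E
```

```text
{'time': 0.0, 'joint_positions': array([-1.27360809,  0.33288287, -0.06467995,  1.46094777,  0.02160554,
        1.34987925, -0.08849619]), 'joint_vel': array([-0.00019158, -0.00118249,  0.00055989,  0.00176789,  0.00143282,
        0.00192706,  0.00047101]), 'joint_torque': array([ 3.08526996e-04, -6.23251605e+01,  2.46104272e-02, -3.89896846e+01,
       -6.14192476e-02,  3.97554890e-02,  1.25942856e-04]), 'ee_pos': array([0.19637933, 0.59295408, 0.22974393]), 'eef_rot': array([ 8.10665790e-01,  5.85508729e-01, -5.52830179e-04,  4.46874419e-04]), 'ft_force': array([ 0.43650719, -0.74476892,  0.04103357]), 'torque': array([-0.02723027, -0.00307106, -0.00264747]), 'width': 0.08724910528148909} 0.008
scene 54.76945229298471 314.26017992786103 241.22738189664196 [[ 0.87465867  0.48417943  0.02329134]
 [ 0.28488557 -0.47457559 -0.83283745]
 [-0.39218926  0.73508387 -0.55302739]] [-0.44645857 -0.09410248  1.1282621 ]
side 50.48424798062285 326.19457379387785 238.75487988761196 [[-0.97094976 -0.23857181  0.01844049]
 [-0.14262007  0.51511332 -0.84517323]
 [ 0.19213557 -0.82325073 -0.53417429]] [0.49637557 0.1654937  0.62816502]
wrist 65.70646984690485 319.546209147469 242.46359215804804 [[ 0.31352765  0.94957843 -0.00110342]
 [ 0.91149634 -0.30062769  0.28070878]
 [ 0.26622328 -0.08901572 -0.95979236]] [-0.62489493 -0.03494935  0.39108348]
```

View pics/scene0.png

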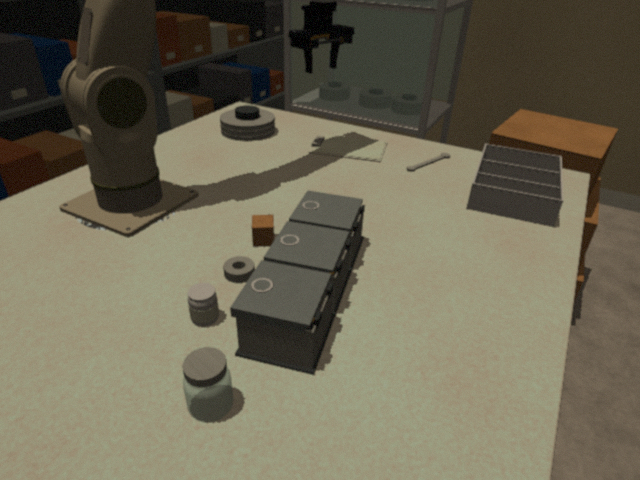

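View pics/side0.png

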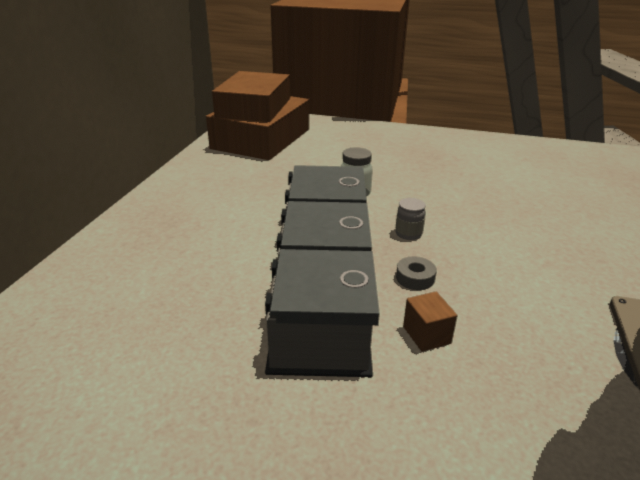

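View pics/wrist0.png

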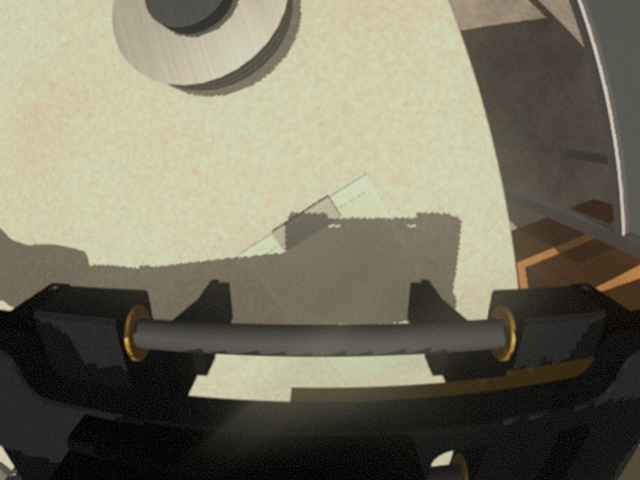

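The scene view shows the discs at about (311,205), (290,240) and (262,285), the bearing at (239,268), and the carton, can and jar along the row. In the side view the discs are at (354,279), (351,222) and (349,182), with the bearing at (416,272). Next I'll refine these positions.

```bash
cat > h.py <<'E'
import numpy as np,cv2
from bench import *
def f(c): return 240/np.tan(np.radians(c["vfov"])/2)
def ray(c,u,v):
    d=np.array([(u-c["cx"])/f(c),(v-c["cy"])/f(c),1.]);R=np.array(c["R"]);return -R.T@np.array(c["t"]),R.T@d
def plane(c,u,v,z):
    o,d=ray(c,u,v);return o+d*(z-o[2])/d[2]
def proj(c,X):
    p=np.array(c["R"])@X+c["t"];return p[:2]/p[2]*f(c)+[c["cx"],c["cy"]]
E
python3 - <<'E'
from h import *
pts={"scene":[(311,205),(290,240),(262,285)],"side":[(354,279),(351,222),(349,182)]}
b={"scene":(239,264),"side":(416,266)}
for n in pts:
    c=camera(n);g=cv2.cvtColor(c["frame"],cv2.COLOR_RGB2GRAY)
    for (u,v) in pts[n]:
        w=g[v-12:v+13,u-18:u+19].astype(int)
        m=(w>np.median(w)+25).astype(np.uint8)
        k=cv2.findNonZero(m)
        cnt,_=cv2.findContours(m,0,2);cc=max(cnt,key=cv2.contourArea)
        (ex,ey),ax,_=cv2.fitEllipse(cc)
        print(n,(u,v),k.shape[0],ex+u-18,ey+v-12,ax,plane(c,ex+u-18,ey+v-12,.098).round(4))
    print("bearing",plane(c,*b[n],.022).round(3))
    im=c["frame"][150:400,180:500] if n=="scene" else c["frame"][130:400,240:500]
    cv2.imwrite(f"pics/{n}_z.png",cv2.resize(im[:,:,::-1],None,fx=2.2,fy=2.2))
E
```

```text
scene (311, 205) 147 295.359738111496 198.4964199066162 (9.737311363220215, 90.57600402832031) [0.4239 0.0707 0.098 ]
scene (290, 240) 82 287.659366607666 196.00645446777344 (14.778261184692383, 78.37683868408203) [0.4046 0.0717 0.098 ]
scene (262, 285) 87 261.57852363586426 284.3653802871704 (12.265746116638184, 20.158594131469727) [ 0.5234 -0.198   0.098 ]
bearing [ 0.395 -0.092  0.022]
side (354, 279) 151 353.87671089172363 277.81928062438965 (15.815442085266113, 27.343935012817383) [0.4639 0.0597 0.098 ]
side (351, 222) 114 350.88568687438965 221.69991970062256 (10.930490493774414, 23.023319244384766) [ 0.4941 -0.0711  0.098 ]
side (349, 182) 56 349.893253326416 180.78258419036865 (7.6486496925354, 15.754353523254395) [ 0.5224 -0.2021  0.098 ]
bearing [ 0.395 -0.096  0.022]
```

View pics/scene_z.png

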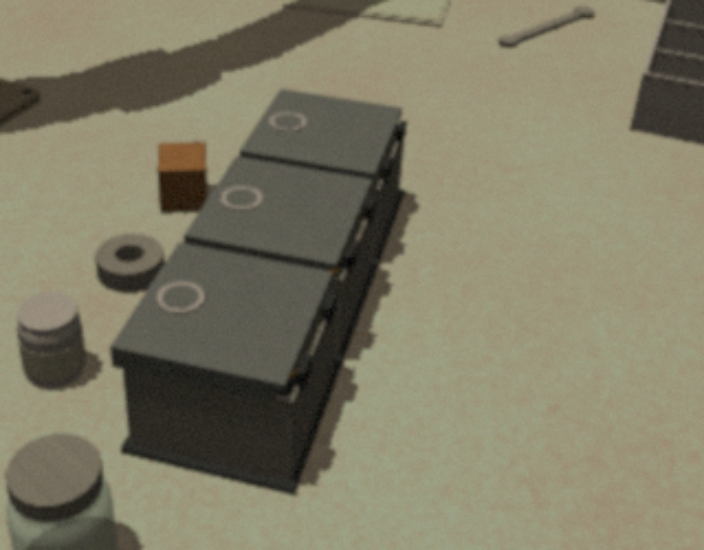

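The bearing is in front of the middle bin. Its rack y is about 0, with the middle disc at roughly (0.494,-0.071) and rack yaw about 0.22 rad. I'll move above that disc with the fingers closing.

>>> {"api": "arm_command", "payload": {"commands": [[[0,0,0,-0.0335,0.0307,0,0],[0,0,0,-0.0335,0.0307,0,0],[0,0,0,-0.0335,0.0307,0,0],[0,0,0,-0.0335,0.0307,0,0],[0,0,0,-0.0335,0.0307,0,0],[0,0,0,-0.0335,0.0307,0,0],[0,0,0,-0.0335,0.0307,0,0],[0,0,0,-0.0335,0.0307,0,0],[0,0,0,-0.0335,0.0307,0,0],[0,0,0,-0.0335,0.0307,0,0],[0,0,0,-0.0335,0.0307,0,0],[0,0,0,-0.0335,0.0307,0,0],[0,0,0,-0.0335,0.0307,0,0],[0,0,0,-0.0335,0.0307,0,0],[0,0,0,-0.0335,0.0307,0,0],[0,0,0,-0.0335,0.0307,0,0],[0,0,0,0,0,0,0]]], "newtons": 20}}

```text
time: 2.38
ee_pos: [0.4947, -0.0733, 0.2306]
eef_rot: [0.812, 0.583, -0.0, 0.001]
ft_force: [0.1, 0.8, 0.6]
width: 0.0002
```

>>> {"api": "arm_command", "payload": {"commands": [[[0,0,0.18,0,0,0,0],[0,0,0.18,0,0,0,0],[0,0,0.18,0,0,0,0],[0,0,0.18,0,0,0,0],[0,0,0.18,0,0,0,0],[0,0,0.18,0,0,0,0],[0,0,0.18,0,0,0,0],[0,0,0.18,0,0,0,0],[0,0,0.18,0,0,0,0],[0,0,0.18,0,0,0,0],[0,0,0.18,0,0,0,0],[0,0,0.18,0,0,0,0],[0,0,0.18,0,0,0,0],[0,0,0.18,0,0,0,0],[0,0,0.08,0,0,0,0],[0,0,0,0,0,0,0]]]}}

```text
time: 4.38
ee_pos: [0.4941, -0.069, 0.2305]
eef_rot: [0.782, -0.624, -0.0, -0.0]
ft_force: [-0.6, 0.1, -0.5]
width: 0.0004
```

```bash
cat >> h.py <<'E'
from scipy.spatial.transform import Rotation as Ro
def st():
    s=read_state();R=Ro.from_quat(s["eef_rot"]).as_matrix()
    print("t",s["time"],"p",s["ee_pos"].round(4),"w",round(s["width"],4),"F",s["ft_force"].round(2));print(R.round(3));print(s["joint_positions"].round(2));return s,R
E
python3 - <<'E'
from h import *
s,R=st()
tgt=np.array([.4935,-.071,.115-.0])  # TCP; tips .008 below
print("tool shift",(R.T@(tgt-s["ee_pos"])).round(4))
for n in ["scene","wrist"]:
    c=camera(n);cv2.imwrite(f"pics/{n}1.png",c["frame"][:,:,::-1])
E
```

```text
t 4.375 p [ 0.4941 -0.069   0.2305] w 0.0004 F [-0.57  0.09 -0.53]
[[ 0.222 -0.975 -0.   ]
 [-0.975 -0.222  0.001]
 [-0.001  0.    -1.   ]]
[-0.64  0.04  0.72  1.82 -0.02  1.3  -1.27]
tool shift [0.0019 0.001  0.1155]
```

View pics/wrist1.png

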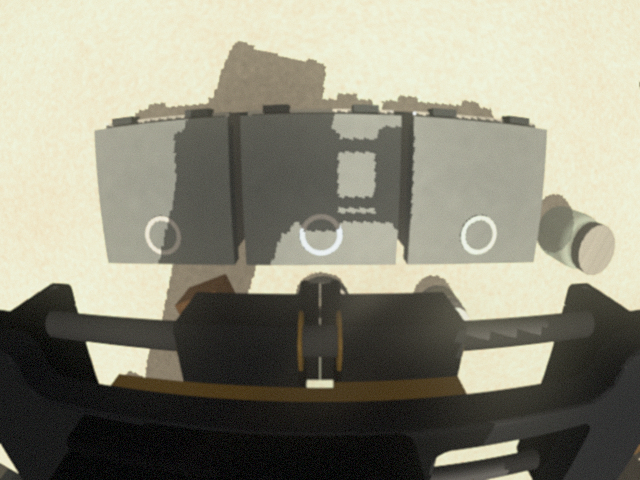

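View pics/scene1.png

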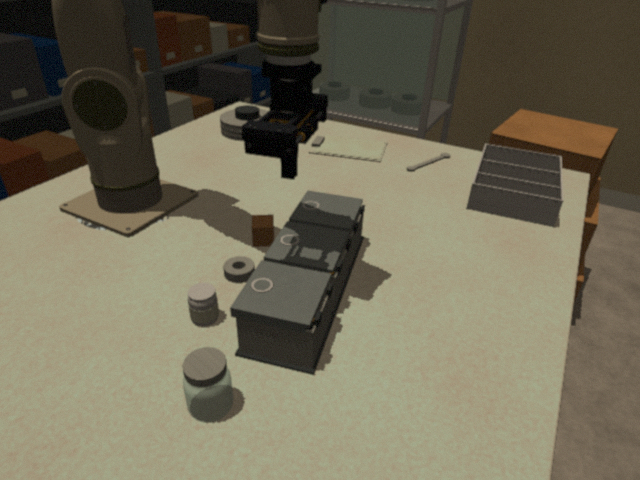

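The wrist view has the middle disc at (321,235), centred on the fingers at column 320. Going down to just above it.

>>> {"api": "arm_command", "payload": {"commands": [[[0,0,0,0.001,0.0005,0.04,0],[0,0,0,0.001,0.0005,0.04,0],[0,0,0,0,0,0.03,0],[0,0,0,0,0,0.0085,0],[0,0,0,0,0,0,0],[0,0,0,0,0,0,0]]]}}

```text
time: 5.22
ee_pos: [0.4946, -0.072, 0.1132]
eef_rot: [0.781, -0.624, 0.001, -0.001]
ft_force: [-0.4, -0.6, 0.5]
width: 0.0005
```

```bash
python3 - <<'E'
from h import *
st()
c=camera("side");cv2.imwrite(f"pics/side2.png",cv2.resize(c["frame"][100:340,220:500,::-1],None,fx=2.5,fy=2.5))
E
```

```text
t 5.225 p [ 0.4946 -0.072   0.1132] w 0.0005 F [-0.36 -0.56  0.5 ]
[[ 0.22  -0.975  0.002]
 [-0.975 -0.22   0.   ]
 [ 0.    -0.002 -1.   ]]
[-0.6   0.18  0.72  1.96 -0.14  1.05 -1.17]
```

View pics/side2.png

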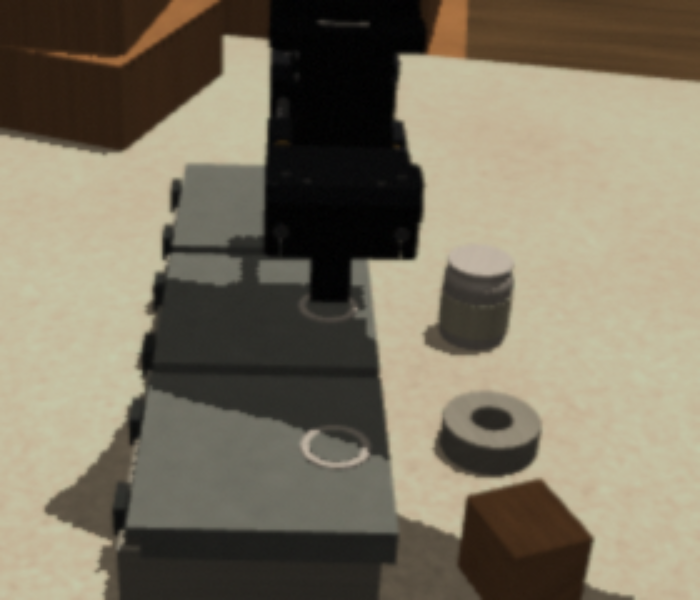

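The fingertips (zoomed (330,300)) are just above the middle disc's ring (330,307). Pressing gently.

>>> {"api": "arm_command", "payload": {"commands": [[[0,0,0,0,0,0.003,0],[0,0,0,0,0,0.003,0],[0,0,0,0,0,0.002,0],[0,0,0,0,0,0.002,0],[0,0,0,0,0,0,0]]]}}

```text
time: 5.9
ee_pos: [0.4938, -0.072, 0.1019]
eef_rot: [0.781, -0.624, -0.0, -0.0]
ft_force: [0.6, 0.1, 0.5]
width: 0.0004
```

>>> {"api": "arm_command", "payload": {"commands": [[[0,0,0,0,0,0.001,0],[0,0,0,0,0,0.0005,0]]]}}

```text
time: 6.15
ee_pos: [0.4938, -0.072, 0.1006]
eef_rot: [0.781, -0.625, -0.0, -0.0]
ft_force: [-1.6, 0.4, 7.6]
width: 0.0003
```

7.6 N: the lid is at its inner stop. Releasing upward.

>>> {"api": "arm_command", "payload": {"commands": [[[0,0,0,0,0,-0.01,0],[0,0,0,0,0,-0.03,0],[0,0,0,0,0.02,-0.05,0],[0,0,0,0,0.04,-0.045,0],[0,0,0,0,0.03,-0.015,0],[0,0,0,0,0,0,0],[0,0,0,0,0,0,0],[0,0,0,0,0,0,0]]]}}

```text
time: 7.15
ee_pos: [0.4061, -0.0917, 0.25]
eef_rot: [0.781, -0.624, -0.0, 0.001]
ft_force: [-0.3, -1.5, -0.4]
width: 0.0002
```

```bash
python3 - <<'E'
from h import *
st()
c=camera("side");cv2.imwrite(f"pics/side3.png",cv2.resize(c["frame"][60:340,220:540,::-1],None,fx=2,fy=2))
c=camera("scene");cv2.imwrite(f"pics/scene3.png",cv2.resize(c["frame"][100:400,160:440,::-1],None,fx=2,fy=2))
E
```

```text
t 7.15 p [ 0.4061 -0.0917  0.25  ] w 0.0002 F [-0.3  -1.5  -0.41]
[[ 0.22  -0.975 -0.001]
 [-0.975 -0.22  -0.001]
 [ 0.001  0.002 -1.   ]]
[-0.67 -0.25  0.67  1.97  0.16  1.38 -1.39]
```

View pics/side3.png

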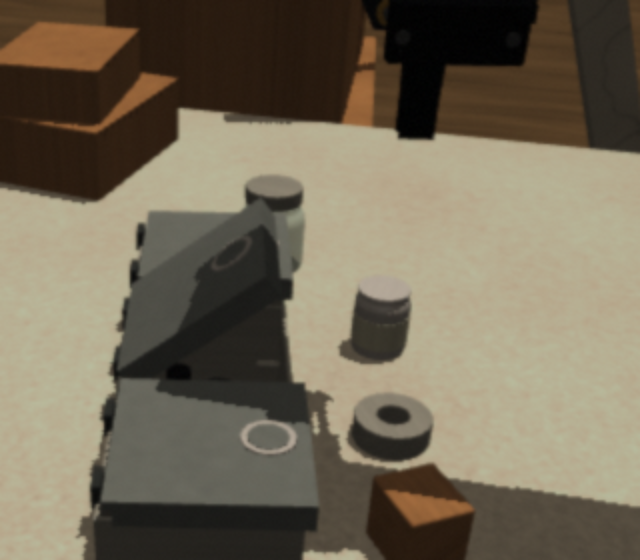

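View pics/scene3.png

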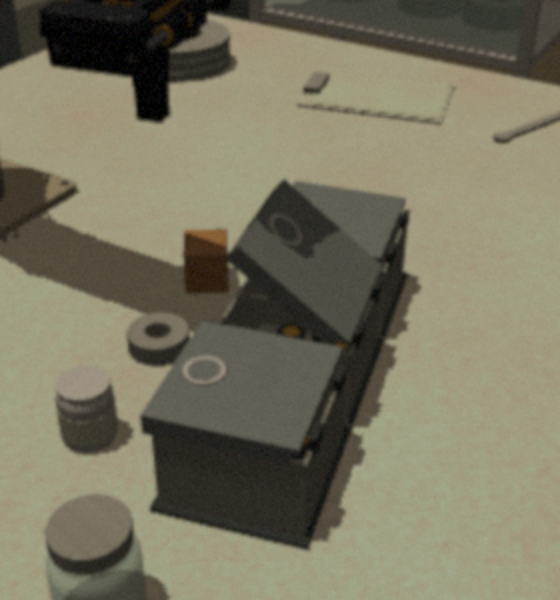

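The middle lid stands ajar and its neighbours are shut. Now tilting the fingers forward, where they're clear.

>>> {"api": "arm_command", "payload": {"commands": [[[0.18,0,0,0,0,0,0],[0.18,0,0,0,0,0,0],[0.18,0,0,0,0,0,0],[0.18,0,0,0,0,0,0],[0,0,0,0,0,0,0]]]}}

```text
time: 7.88
ee_pos: [0.3989, -0.0851, 0.2521]
eef_rot: [0.766, -0.606, 0.118, -0.178]
ft_force: [0.4, 0.0, 0.1]
width: 0.0008
```

```bash
python3 -c "
from h import *
st()"
```

```text
t 7.875 p [ 0.3989 -0.0851  0.2521] w 0.0008 F [0.42 0.04 0.09]
[[ 0.237 -0.887  0.396]
 [-0.971 -0.202  0.129]
 [-0.035 -0.415 -0.909]]
[-0.04 -0.49  0.25  2.23 -0.11  1.02 -1.1 ]
```

```bash
cat > fk.py <<'E'
import numpy as np, itertools
from scipy.spatial.transform import Rotation as Ro
Z=np.array([0,0,1.])
D=[([-1.27360809,.33288287,-.06467995,1.46094777,.02160554,1.34987925,-.08849619],[.19637933,.59295408,.22974393],[.81066579,.585508729,-.00055,.00044687]),
([-.64,.04,.72,1.82,-.02,1.3,-1.27],[.4941,-.069,.2305],[.782,-.624,0,0]),
([-.6,.18,.72,1.96,-.14,1.05,-1.17],[.4946,-.072,.1132],[.781,-.624,.001,-.001]),
([-.67,-.25,.67,1.97,.16,1.38,-1.39],[.4061,-.0917,.25],[.781,-.624,0,.001]),
([-.04,-.49,.25,2.23,-.11,1.02,-1.1],[.3989,-.0851,.2521],[.766,-.606,.118,-.178])]
def rots(q,s):
    R=np.eye(3);out=[]
    for i,ax in enumerate("zyzyzyz"):
        R=R@Ro.from_euler(ax,s[i]*q[i]).as_matrix();out.append(R)
    return out
if __name__=="__main__":
    best=[]
    for s in itertools.product([1,-1],repeat=7):
        A=[];b=[];Rs=[]
        for q,p,o in D:
            r=rots(q,s);
            cols=[Z]+[v for k in (1,3,5) for v in (r[k]@Z,r[k]@[1,0,0])]
            A.append(np.array(cols).T);b+=p;Rs.append(r[6].T@Ro.from_quat(o).as_matrix())
        A=np.vstack(A);x,_,_,_=np.linalg.lstsq(A,np.array(b),rcond=None)
        e=np.abs(A@x-b).max();dr=max((Ro.from_matrix(Rs[0].T@R)).magnitude() for R in Rs)
        best.append((dr,e,s,x.round(3),Rs[0].round(2).tolist()))
    best.sort(key=lambda t:t[0])
    for t in best[:5]:print(t)
E
python3 fk.py
```

```text
(0.01372058643611514, np.float64(0.04789930711500423), (-1, 1, -1, 1, -1, 1, -1), array([ 0.187,  0.42 , -0.052,  0.469, -0.053,  0.303, -0.062]), [[-1.0, 0.0, -0.0], [-0.0, -1.0, -0.0], [-0.0, -0.0, 1.0]])
(0.3091002758842131, np.float64(0.05504299366483542), (-1, 1, -1, 1, 1, 1, -1), array([ 0.033,  0.315, -0.044,  0.46 , -0.051,  0.046, -0.078]), [[-1.0, -0.01, -0.0], [0.01, -1.0, -0.04], [-0.0, -0.04, 1.0]])
(0.7401146725570092, np.float64(0.1320371991729701), (-1, -1, -1, -1, 1, -1, -1), array([ 0.303, -0.378, -0.1  , -0.175,  0.14 , -0.12 , -0.441]), [[-1.0, -0.01, 0.01], [0.01, -1.0, 0.04], [0.01, 0.04, 1.0]])
(0.8565647228308333, np.float64(0.13448446996138771), (-1, -1, -1, -1, -1, -1, -1), array([ 0.147, -0.49 , -0.089, -0.192,  0.122, -0.398, -0.395]), [[-1.0, -0.0, 0.0], [-0.0, -1.0, -0.0], [0.0, -0.0, 1.0]])
(0.8650243118627197, np.float64(0.23582770770085978), (-1, 1, -1, -1, 1, -1, -1), array([-0.028,  0.192,  0.022,  0.564,  0.069, -0.188, -0.982]), [[-0.79, -0.01, -0.61], [-0.02, -1.0, 0.05], [-0.61, 0.06, 0.79]])
```

```bash
python3 - <<'E'
from fk import *
s=(-1,1,-1,1,-1,1,-1)
X=np.array([1.,0,0]);Y=np.array([0,1.,0])
opts={"z":lambda r:[Z,r[1]@Z,r[3]@Z,r[5]@Z],"x":lambda r:[Z,r[1]@Z,r[3]@Z,r[5]@Z,r[2]@X,r[3]@X,r[5]@X],
"x4":lambda r:[Z,r[1]@Z,r[3]@Z,r[5]@Z,r[2]@X,r[3]@X,r[4]@X,r[5]@X],"xx":lambda r:[Z,r[1]@Z,r[3]@Z,r[5]@Z,r[2]@X,r[4]@X,r[5]@X],
"y":lambda r:[Z,r[1]@Z,r[3]@Z,r[5]@Z,r[0]@Y,r[2]@Y,r[4]@Y],"t":lambda r:[Z,r[1]@Z,r[3]@Z,r[5]@Z,r[6]@X,r[6]@Y]}
for n,fn in opts.items():
    A=[];b=[]
    for q,p,o in D: A.append(np.array(fn(rots(q,s))).T);b+=p
    A=np.vstack(A);x,_,_,_=np.linalg.lstsq(A,np.array(b),rcond=None);print(n,x.round(4),np.abs(A@x-b).max().round(4))
E
```

```text
z [0.1912 0.415  0.5072 0.2379] 0.0505
x [ 0.137   0.3947  0.4587  0.2484 -0.0097 -0.0723 -0.0355] 0.0449
x4 [ 0.1378  0.4005  0.4591  0.2624 -0.0077 -0.0493 -0.0312 -0.0299] 0.0452
xx [ 0.1515  0.4132  0.4613  0.2805 -0.0034 -0.0729 -0.025 ] 0.0506
y [ 0.2657  0.451   0.4896  0.353  -0.0255 -0.0141 -0.0066] 0.0046
t [ 0.2409  0.3821  0.5046  0.2555 -0.0316 -0.0188] 0.0292
```

```bash
cat >> fk.py <<'E'
S=(-1,1,-1,1,-1,1,-1);PR=[0.2657,0.451,0.4896,0.353,-0.0255,-0.0141,-0.0066]
Y=np.array([0,1.,0])
def fk(q):
    r=rots(q,S);P=np.array([Z,r[1]@Z,r[3]@Z,r[5]@Z,r[0]@Y,r[2]@Y,r[4]@Y]).T@PR
    return P,r[6]@np.diag([-1,-1,1.])
lo=np.array([-2.6,-.5,-1.47,.16,-1.27,.06,-2.6])+.03;hi=np.array([2.6,2.12,1.34,2.42,4.41,2.06,2.6])-.03
from scipy.optimize import least_squares
def ik(p,R,q0):
    f=lambda q:np.r_[(fk(q)[0]-p)*10,Ro.from_matrix(R.T@fk(q)[1]).as_rotvec(),0.01*(q-q0)]
    r=least_squares(f,np.clip(q0,lo+1e-3,hi-1e-3),bounds=(lo,hi),max_nfev=200);P,Q=fk(r.x)
    return r.x,np.linalg.norm(P-p),Ro.from_matrix(R.T@Q).magnitude()
E
python3 - <<'E'
from fk import *
rx=np.array([.976,.218,0]);ry=np.array([-.218,.976,0]);H=np.array([.586,-.0505,.092])
R0=np.array([-ry,-rx,-Z]).T
for sgn in (1,-1):
  Rb=np.array([-ry*sgn,-rx*sgn,-Z]).T
  for tilt in (.4,.6,.8,1.0,1.2):
    R=Ro.from_rotvec(-ry*tilt).as_matrix()@Rb
    for dx,z in ((-.19,.25),(-.14,.12),(-.1,.13),(-.06,.2),(0,.22),(.03,.2)):
        best=min((ik(H*[1,1,0]+rx*dx+Z*z,R,np.array(q0)) for q0 in ([-.3,-.3,.4,2.2,0,1,-1.1*sgn],[-.6,.0,1.0,2.2,.5,.6,-1.1*sgn],[.6,.0,-1.0,2.2,-.5,.6,-1.1*sgn])),key=lambda t:t[1]*10+t[2])
        print(sgn,tilt,dx,z,best[1].round(3),best[2].round(3),best[0].round(2))
E
```

```text
Traceback (most recent call last):
AttributeError: 'float' object has no attribute 'round'
```

```bash
cat > reach.py <<'E'
from fk import *
rx=np.array([.976,.218,0]);ry=np.array([-.218,.976,0]);H=np.array([.586,-.0505,.092])
for sgn in (1,-1):
  Rb=np.array([-ry*sgn,-rx*sgn,-Z]).T
  for tilt in (.4,.6,.8,1.0,1.2):
    R=Ro.from_rotvec(-ry*tilt).as_matrix()@Rb
    for dx,z in ((-.19,.25),(-.14,.12),(-.1,.13),(-.06,.2),(0,.22),(.03,.2)):
        best=min((ik(H*[1,1,0]+rx*dx+Z*z,R,np.array(q0)) for q0 in ([-.3,-.3,.4,2.2,0,1,-1.1*sgn],[-.6,.0,1.0,2.2,.5,.6,-1.1*sgn],[.6,.0,-1.0,2.2,-.5,.6,-1.1*sgn])),key=lambda t:t[1]*10+t[2])
        print(sgn,tilt,dx,z,"%.3f %.3f"%best[1:],best[0].round(2))
E
python3 reach.py
```

```text
1 0.4 -0.19 0.25 0.000 0.000 [ 0.81 -0.43 -0.39  2.18 -0.45  1.07 -0.77]
1 0.4 -0.14 0.12 0.000 0.000 [-0.29 -0.24  0.45  2.34 -0.07  0.65 -1.13]
1 0.4 -0.1 0.13 0.000 0.000 [-0.76 -0.27  0.85  2.28  0.12  0.66 -1.33]
1 0.4 -0.06 0.2 0.000 0.000 [-0.32 -0.15  0.41  2.1  -0.08  0.8  -1.21]
1 0.4 0 0.22 0.000 0.000 [-0.33 -0.03  0.41  1.95 -0.14  0.84 -1.2 ]
1 0.4 0.03 0.2 0.000 0.000 [-0.32  0.06  0.4   1.91 -0.19  0.8  -1.18]
1 0.6 -0.19 0.25 0.002 0.062 [ 0.73 -0.47 -0.21  2.28 -0.62  1.   -0.56]
1 0.6 -0.14 0.12 0.000 0.007 [ 1.57 -0.38 -1.07  2.39 -1.14  0.77 -0.1 ]
1 0.6 -0.1 0.13 0.000 0.000 [ 0.8  -0.17 -0.52  2.35 -0.76  0.52 -0.49]
1 0.6 -0.06 0.2 0.000 0.000 [-0.7  -0.4   0.75  2.27  0.17  0.59 -1.37]
1 0.6 0 0.22 0.000 0.000 [-0.84 -0.27  0.87  2.14  0.07  0.59 -1.32]
1 0.6 0.03 0.2 0.000 0.000 [ 0.84  0.03 -0.74  2.02 -0.32  0.55 -1.02]
1 0.8 -0.19 0.25 0.004 0.116 [ 0.96 -0.47 -0.22  2.39 -0.97  1.05 -0.11]
1 0.8 -0.14 0.12 0.004 0.151 [ 1.74 -0.27 -1.14  2.39 -1.24  0.85  0.13]
1 0.8 -0.1 0.13 0.002 0.080 [ 1.34 -0.19 -0.91  2.39 -1.24  0.61  0.04]
1 0.8 -0.06 0.2 0.000 
[... 2529 characters left out ...]
0.338 [-0.84 -0.47  1.2   2.39 -0.33  0.48  2.57]
-1 1.0 -0.06 0.2 0.005 0.181 [-0.43 -0.37  0.68  2.39 -0.57  0.39  2.57]
-1 1.0 0 0.22 0.001 0.046 [-0.77 -0.41  0.91  2.39 -0.56  0.15  2.57]
-1 1.0 0.03 0.2 0.001 0.057 [-1.05 -0.41  1.17  2.35 -0.52  0.09  2.57]
-1 1.2 -0.19 0.25 0.013 0.521 [ 0.37 -0.47  0.2   2.36 -0.68  0.91  2.57]
-1 1.2 -0.14 0.12 0.015 0.581 [-0.75 -0.47  1.19  2.39 -0.32  0.59  2.57]
-1 1.2 -0.1 0.13 0.013 0.504 [-0.84 -0.47  1.21  2.39 -0.35  0.47  2.57]
-1 1.2 -0.06 0.2 0.009 0.349 [-0.65 -0.47  0.92  2.39 -0.47  0.38  2.57]
-1 1.2 0 0.22 0.006 0.220 [-0.87 -0.47  1.02  2.39 -0.51  0.14  2.57]
-1 1.2 0.03 0.2 0.004 0.234 [-1.09 -0.47  1.23  2.36 -0.47  0.09  2.57]
```

The FK fit (about 5 mm) shows a tilt of about 0.5 rad is comfortable near the lid edge, and that's enough to lift the lip corner. Moving forward to the pre-contact pose at that tilt.

```bash
cat >> h.py <<'E'
rx=np.array([.976,.218,0]);ry=np.array([-.218,.976,0]);ZZ=np.array([0,0,1.]);H=np.array([.586,-.0505,.092])
def go(dx,z,tilt,dy=0):
    s,R=st()
    d=s["ee_pos"]-H; print("now dx,dy,z",(d@rx).round(4),(d@ry).round(4),s["ee_pos"][2].round(4),"tilt",np.arctan2(R[:,2]@rx,-R[2,2]).round(3))
    Rt=Ro.from_rotvec(-ry*tilt).as_matrix()@np.array([-ry,-rx,-ZZ]).T
    print("rotvec tool",Ro.from_matrix(R.T@Rt).as_rotvec().round(3))
    p=H*[1,1,0]+rx*dx+ry*dy+ZZ*z-s["ee_pos"]
    print("shift now-axes",(R.T@p).round(4),"shift target-axes",(Rt.T@p).round(4))
E
python3 -c "
from h import *
go(-.15,.17,.5)"
```

```text
t 7.875 p [ 0.3989 -0.0851  0.2521] w 0.0008 F [0.42 0.04 0.09]
[[ 0.237 -0.887  0.396]
 [-0.971 -0.202  0.129]
 [-0.035 -0.415 -0.909]]
[-0.04 -0.49  0.25  2.23 -0.11  1.02 -1.1 ]
now dx,dy,z -0.1901 0.007 0.2521 tilt 0.428
rotvec tool [0.072 0.04  0.002]
shift now-axes [ 0.0107 -0.0023  0.091 ] shift target-axes [0.007  0.0042 0.0913]
```

>>> {"api": "arm_command", "payload": {"commands": [[[0,0,0,0.0035,0,0.03,0],[0,0,0,0.0035,0,0.03,0],[0,0,0,0,0,0.03,0],[0,0,0,0,0,0,0]]]}}

```text
time: 8.38
ee_pos: [0.4368, -0.0757, 0.1688]
eef_rot: [0.77, -0.603, 0.115, -0.177]
ft_force: [0.2, -0.1, -0.4]
width: 0.0005
```

```bash
python3 -c "
from h import *
go(-.15,.14,.5)"
```

```text
t 8.375 p [ 0.4368 -0.0757  0.1688] w 0.0005 F [ 0.19 -0.06 -0.37]
[[ 0.247 -0.887  0.391]
 [-0.968 -0.211  0.133]
 [-0.036 -0.412 -0.911]]
[-0.11 -0.32  0.31  2.3  -0.16  0.78 -1.04]
now dx,dy,z -0.1512 0.0079 0.1688 tilt 0.424
rotvec tool [0.076 0.046 0.011]
shift now-axes [0.009  0.0109 0.0263] shift target-axes [0.0079 0.0128 0.0258]
```

>>> {"api": "arm_command", "payload": {"commands": [[[0.075,0.045,0.01,0,0,0,0],[0,0,0,0.004,0.0065,0.013,0],[0,0,0,0.004,0.0065,0.013,0],[0,0,0,0,0,0,0]]]}}

```text
time: 8.88
ee_pos: [0.4402, -0.0844, 0.1421]
eef_rot: [0.755, -0.606, 0.156, -0.194]
ft_force: [-0.3, -0.8, 0.0]
width: 0.0004
```

```bash
python3 - <<'E'
from h import *
go(-.102,.138,.5)
c=camera("side");cv2.imwrite(f"pics/side4.png",cv2.resize(c["frame"][60:340,220:540,::-1],None,fx=2,fy=2))
c=camera("scene");cv2.imwrite(f"pics/scene4.png",cv2.resize(c["frame"][100:400,160:440,::-1],None,fx=2,fy=2))
E
```

```text
t 8.875 p [ 0.4402 -0.0844  0.1421] w 0.0004 F [-0.33 -0.77  0.04]
[[ 0.217 -0.855  0.471]
 [-0.976 -0.19   0.104]
 [ 0.    -0.483 -0.876]]
[-0.11 -0.33  0.32  2.39 -0.18  0.61 -1.01]
now dx,dy,z -0.1497 -0.0013 0.1421 tilt 0.504
rotvec tool [-0.004 -0.001 -0.001]
shift now-axes [-0.0014 -0.0398  0.0266] shift target-axes [-0.0013 -0.0399  0.0265]
```

View pics/side4.png

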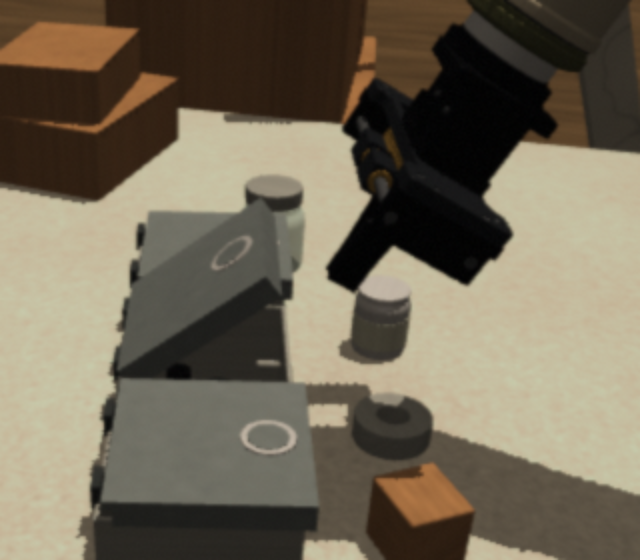

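View pics/scene4.png

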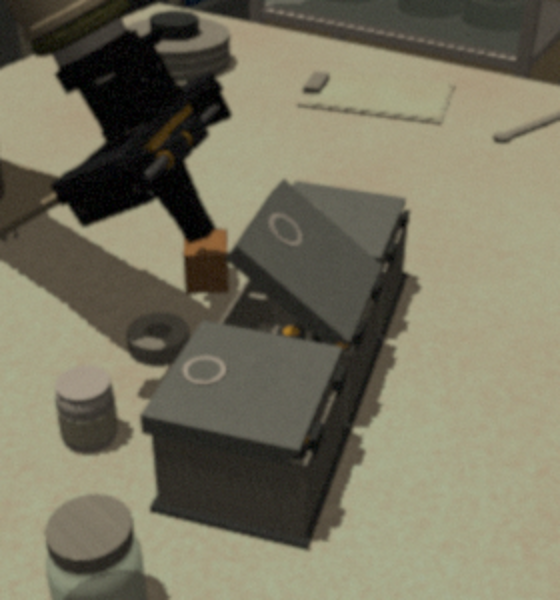

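Both views show the tips in front of and below the middle lid's lip, clear of the can, carton and bearing. Moving in to contact.

>>> {"api": "arm_command", "payload": {"commands": [[[0,0,0,0,-0.012,0.01,0],[0,0,0,0,-0.012,0.01,0],[0,0,0,0,-0.0115,0.009,0],[0,0,0,0,0,0,0]]]}}

```text
time: 9.48
ee_pos: [0.4847, -0.0745, 0.1342]
eef_rot: [0.755, -0.606, 0.156, -0.195]
ft_force: [1.1, 1.6, -0.9]
width: 0.0001
```

```bash
python3 - <<'E'
from h import *
go(-.102,.138,.5)
c=camera("side");cv2.imwrite(f"pics/side5.png",cv2.resize(c["frame"][60:340,220:540,::-1],None,fx=2,fy=2))
t=.5;ph=np.linspace(.571,1.75,13);c=.1216*np.c_[-np.cos(ph),np.sin(ph)];d=np.diff(c,axis=0)
print(np.c_[-d[:,0]*np.cos(t)-d[:,1]*np.sin(t),d[:,0]*np.sin(t)-d[:,1]*np.cos(t)].round(4))
E
```

```text
t 9.475 p [ 0.4847 -0.0745  0.1342] w 0.0001 F [ 1.12  1.64 -0.92]
[[ 0.217 -0.854  0.472]
 [-0.976 -0.19   0.104]
 [ 0.001 -0.483 -0.875]]
[-0.16 -0.2   0.33  2.32 -0.24  0.55 -1.  ]
now dx,dy,z -0.1041 -0.0014 0.1342 tilt 0.505
rotvec tool [-0.005 -0.001 -0.   ]
shift now-axes [-0.0014 -0.0037 -0.0024] shift target-axes [-0.0014 -0.0037 -0.0024]
[[-0.0108 -0.0052]
 [-0.0112 -0.0041]
 [-0.0116 -0.003 ]
 [-0.0118 -0.0019]
 [-0.0119 -0.0007]
 [-0.0119  0.0005]
 [-0.0118  0.0017]
 [-0.0116  0.0028]
 [-0.0113  0.0039]
 [-0.0108  0.005 ]
 [-0.0103  0.0061]
 [-0.0096  0.007 ]]
```

View pics/side5.png

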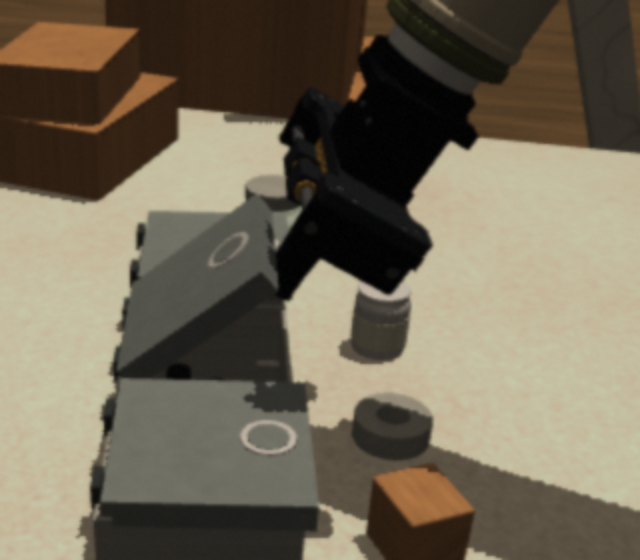

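The finger touches the lip corner, with the tip at about (288,295) below the lip. Following the arc up and back.

>>> {"api": "arm_command", "payload": {"commands": [[[0,0,0,0,-0.011,-0.005,0],[0,0,0,0,-0.0115,-0.004,0],[0,0,0,0,-0.012,-0.003,0],[0,0,0,0,-0.012,-0.002,0],[0,0,0,0,-0.012,-0.0005,0],[0,0,0,0,0,0,0]]]}}

```text
time: 10.28
ee_pos: [0.5284, -0.0648, 0.1765]
eef_rot: [0.755, -0.606, 0.157, -0.195]
ft_force: [-3.9, 4.3, 4.3]
width: 0.0008
```

```bash
python3 - <<'E'
from h import *
go(-.102,.138,.5)
c=camera("side");cv2.imwrite(f"pics/side6.png",cv2.resize(c["frame"][60:340,220:540,::-1],None,fx=2,fy=2))
E
```

```text
t 10.275 p [ 0.5284 -0.0648  0.1765] w 0.0008 F [-3.91  4.28  4.33]
[[ 0.217 -0.853  0.474]
 [-0.976 -0.19   0.105]
 [ 0.001 -0.486 -0.874]]
[-0.17 -0.16  0.3   2.19 -0.21  0.63 -1.08]
now dx,dy,z -0.0594 -0.0014 0.1765 tilt 0.507
rotvec tool [-0.007 -0.001 -0.001]
shift now-axes [-0.0014  0.0559  0.0129] shift target-axes [-0.0014  0.0558  0.0133]
```

View pics/side6.png

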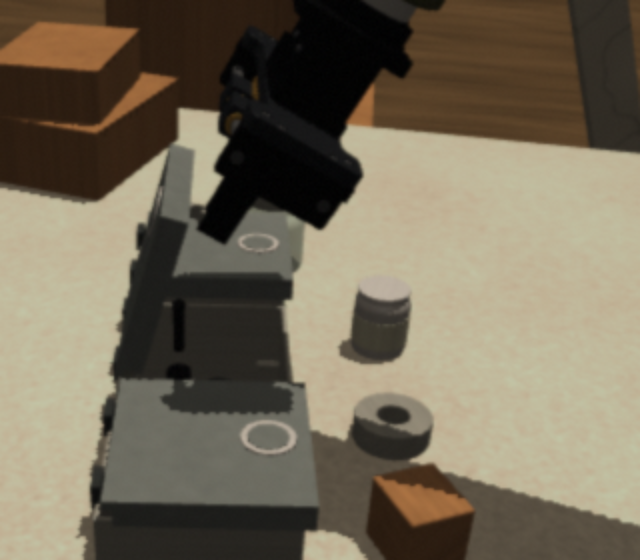

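The lid is well up, with its top at (180,150), and near upright. Continuing back past upright.

>>> {"api": "arm_command", "payload": {"commands": [[[0,0,0,0,-0.012,0.001,0],[0,0,0,0,-0.012,0.002,0],[0,0,0,0,-0.0115,0.003,0],[0,0,0,0,-0.011,0.004,0],[0,0,0,0,-0.011,0.005,0],[0,0,0,0,-0.01,0.006,0],[0,0,0,0,0,0,0]]]}}

```text
time: 11.2
ee_pos: [0.5953, -0.0502, 0.188]
eef_rot: [0.755, -0.606, 0.156, -0.194]
ft_force: [-0.3, 5.8, 0.1]
width: 0.0006
```

```bash
python3 - <<'E'
from h import *
go(-.102,.138,.5)
c=camera("side");cv2.imwrite(f"pics/side7.png",cv2.resize(c["frame"][60:340,220:540,::-1],None,fx=2,fy=2))
E
```

```text
t 11.2 p [ 0.5953 -0.0502  0.188 ] w 0.0006 F [-0.33  5.76  0.15]
[[ 0.216 -0.855  0.471]
 [-0.976 -0.19   0.104]
 [ 0.001 -0.482 -0.876]]
[-0.2  -0.01  0.29  2.04 -0.24  0.64 -1.1 ]
now dx,dy,z 0.0092 -0.0017 0.188 tilt 0.503
rotvec tool [-0.003 -0.001 -0.001]
shift now-axes [-0.0016  0.1215 -0.0098] shift target-axes [-0.0017  0.1215 -0.0094]
```

View pics/side7.png

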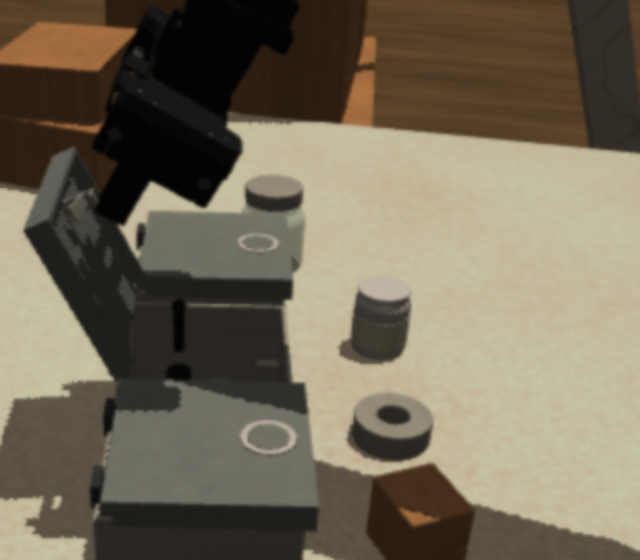

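The lid leans back past upright. Retreating toward the robot, then up.

>>> {"api": "arm_command", "payload": {"commands": [[[0,0,0,0,0.013,-0.007,0],[0,0,0,0,0.022,-0.012,0],[0,0,0,0,0.03,-0.025,0],[0,0,0,0,0.03,-0.03,0],[0,0,0,0,0.01,-0.03,0],[0,0,0,0,0,0,0],[0,0,0,0,0,0,0],[0,0,0,0,0,0,0],[0,0,0,0,0,0,0],[0,0,0,0,0,0,0]]]}}

```text
time: 12.5
ee_pos: [0.4562, -0.0813, 0.2288]
eef_rot: [0.755, -0.606, 0.156, -0.194]
ft_force: [0.6, -0.1, 1.0]
width: 0.0004
```

```bash
python3 - <<'E'
from h import *
go(-.102,.138,.5)
for n in ("side","scene"):
    c=camera(n);cv2.imwrite(f"pics/{n}8.png",c["frame"][:,:,::-1])
    a=cv2.imread(f"pics/{n}0.png").astype(int);d=np.abs(a-c["frame"][:,:,::-1]).max(2)
    for nm,(u,v) in {"side":{"bear":(416,272),"can":(411,219),"carton":(430,320),"jar":(357,160)},"scene":{"bear":(239,268),"can":(203,303),"carton":(262,230),"jar":(207,383)}}[n].items():
        print(n,nm,(d[v-22:v+22,u-22:u+22]>40).sum())
E
```

```text
t 12.5 p [ 0.4562 -0.0813  0.2288] w 0.0004 F [ 0.62 -0.05  0.98]
[[ 0.216 -0.855  0.472]
 [-0.976 -0.189  0.104]
 [ 0.001 -0.483 -0.876]]
[-0.11 -0.39  0.27  2.24 -0.11  0.81 -1.13]
now dx,dy,z -0.1334 -0.0018 0.2288 tilt 0.504
rotvec tool [-0.004 -0.002 -0.002]
shift now-axes [-0.0019  0.0164  0.0946] shift target-axes [-0.0018  0.016   0.0947]
side bear 551
side can 0
side carton 50
side jar 7
scene bear 780
scene can 0
scene carton 390
scene jar 0
```

View pics/side8.png

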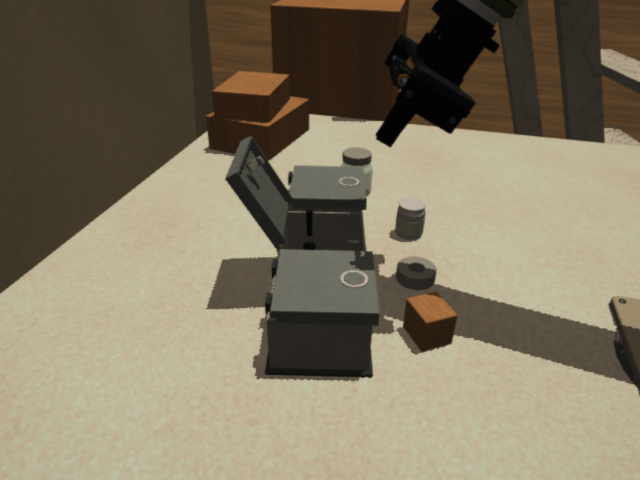

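View pics/scene8.png

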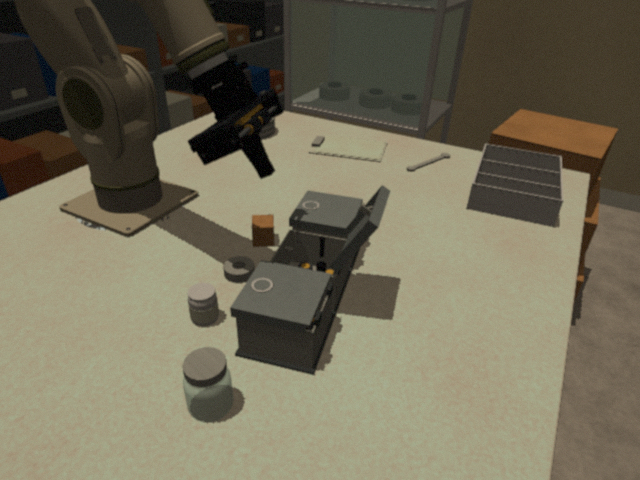

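The middle lid rests open near its stop, the other two lids are shut and the robot touches nothing. The loose items show the same outlines as at the start. The pixel changes on the bearing and carton come from the arm's shadow. Handing in.

```bash
python3 -c "
from bench import *
print(close_job())"
```

```text
the job is handed in; nothing more can be done
None
```

The middle bin, the one with the bearing in front of it, is open: its lid leans back well past upright, near its stop. I handed the job in at about 12.6 s of the 48 s.

- **Press:** I pressed the disc with closed fingertips until the force rose to 7.6 N, which I took as the inner stop. The lid then sprang ajar when I let it up.
- **Push back:** The arm could not tilt the fingers far at first because joint 2 was at its limit. I tilted them about 0.5 rad instead and pushed the lip along its arc until the lid passed upright, then backed clear.
- **Last checks:** Both views showed the left and right lids shut and the gripper clear. Wrist force was about 1 N, at noise level. I did not measure the lid angle or the items' positions in numbers at the end.
- **One check disagreed:** A before/after picture comparison flagged changes at the bearing and carton, and almost none at the can and jar. I put this down to the arm's shadow, since both items look to be in the same places.
- **Unexplained reading:** Wrist force read 5.8 N sideways at the end of the push and was gone after I backed off.

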